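# Spread the tissue blocks and hold the lens over the yellow one

### The arm

A 6-joint arm with a two-finger parallel gripper is mounted at the origin on the work surface. World frame = base frame: x ahead of the robot, y to its left, z up, the work surface at z = 0. Lengths are in mm, angles in degrees, forces in N, time in s.
With the tool pointing down it reaches from about 350 to 850 mm from the base axis. Payload 8.1 kg.
Tool frame: the origin (TCP) lies midway between the tips of the shut fingers; the grasp point (between the pads) lies 19 mm behind it (r.grasp_offset is the distance from the TCP to the grasp point, in mm); z points along the fingers, x is the direction in which the jaws open and shut, and the axes are right-handed (so a half turn about z gives the same grasp; the last joint's range is limited). The gripper opens to 85 mm and grips with 20 to 120 N. Pads are 22 mm wide; open, the fingers measure 114 mm over their backs; the gripper's body (76 mm by 85 mm) begins 54 mm behind the grasp point. The pads swing forward as they close: fully open they stand 13 mm farther back than shut.
Start: joints at [-71.012, 7.471, 85.268, -0, 87.261, -4.893], TCP at [242.922, -548.629, 209.192] pointing down, gripper open.
Joint ranges: [-169.43, 169.43], [-51.17, 129.36], [1.28, 143.12], [-76.62, 256.62], [0, 156.53], [-152.29, 152.29]. Speed limits (degrees/s): [136.94, 136.94, 159.86, 180, 180, 180].

### API

Orientations are given as [roll, pitch, yaw] about the fixed x, y, z axes, in that order (R = Rz(yaw) Ry(pitch) Rx(roll)).
In Python, from bench import r, optics, hand_in gives the robot as it stands.
- The arm moves only by the shell command python3 -m pendant 'ROWS' [FORCE]. ROWS is JSON, a list of rows, each a list of 5 numbers: the opening, from 0 (shut) to 1 (fully open), then the shift along the tool's x, y, z in mm, then the turn about the tool's z in degrees. A call has 1 to 10 rows; each row shifts and turns the commanded pose from where the row before left it, along the tool's axes as they then stand; what a row does not reach is not made up. A row lasts 1/10 s, in which the tool goes at most 50 mm and 8.59 degrees, less where a joint would pass 70% of its speed; a pose out of reach is approached as far as the arm can. A call with a gripper value outside its range is refused whole. The fingers move at their own pace and stop on an object; FORCE is the grip in N (left out, the last holds). Time passes only in rows, so rows that do not move let the fingers close. It gives the time, the measured TCP pose, the force and the opening at its end, in the units of the state.
- r.sense(): the state, without advancing time (a new reading comes with each control period).
- optics.snapshot(name): name is "side" or "top"; returns (picture, depth): 384x512x3 uint8, blue, green, red; 384x512 float32, mm along the optical axis (not along the pixel's ray), 0 where there is no reading.
- optics.camera_params(name): a dict with "camera_matrix" (3x3 intrinsics, pixels), "eye" and "orientation" of the camera in the world. Camera axes: x right, y down, z forward; pixel columns grow to the right and rows downward; lengths in mm; the calibration is good to about 2 mm. A picture is of the moment at which its call begins. camera_params takes no time and is no camera call.
- hand_in(): hands the job in, once; it reports no verdict.
Trained networks look in the newest picture that a camera, given by its name, has taken for a name from the list of things; names that differ only in an ending like _2 or _b are one class to them, and where a whole thing is asked for, a point or a joint stands for the part that bears it (a point fixed in the world has none). Each returns a list of dicts, best first, with "score" (0 to 1); they miss things now and then, are a little off and sometimes report something else, mostly with a low value. They report only what shows in the picture. A call takes as long as a camera call.
- optics.search_frame(camera, query): "at" ([x, y, z] in mm, in world coordinates, good to about 4 mm: the middle of the surface that is visible of it).
The state is a dict: "time": time; "joint_pos": joint angles; "qd": joint speeds; "joint_efforts": joint torques, N m; "tool_pos": TCP position; "tcp_rot": TCP orientation; "ft_force": force on the tool from outside, world axes, zero at the start; "wrist_torque": the same for the moment, N m; "finger_gap": finger opening in mm.
Only numpy, scipy, OpenCV 4.12 (cv2) and the standard library are available. Lean on these libraries where they do the work, as an engineer would, in place of code of your own. Each camera call takes 0.05 s, during which the arm holds its last target. There are 200 camera calls.

### The job

Spread the heaped tissue blocks out in the steel tray: all six flat on its floor, wax side up, none on another, every two of them at least 5 cm apart from middle to middle. Then take the reading lens by its handle and hold it level and still over the middle of the yellow block, with the glass at the height of the red collar on the lamp stand; finish while holding it there, clear of everything else. Leave the stand, its collar and the other things on the bench as they are.

Things in the scene. Friction and masses are not known exactly. Their poses are not given: they have to be found in the camera images.
- tray_floor (a point): shallow stainless steel tray, fixed, 250 (its x) x 330 (its y) mm outside, rim 19 mm high and 4 mm wide (clear floor 242 x 322 mm). The point is the middle of its floor's upper face, 5 mm above the bench; z up. On the floor are six blocks in one heap: three lie on the floor side by side, two lie across two of these, one on top of those two (three layers, 42 mm)
- block_blue_mid (a point): paraffin tissue block, a box 40 (its x) x 28 (its y) x 14 (its z) mm, 18 g: blue plastic cassette below, cream wax with two dark pink tissue spots on top, the blue showing as a border around it (+z, upward at the start). The point is its very centre, 7 mm above its underside
- block_yellow_mid (a point): paraffin tissue block, a box 40 (its x) x 28 (its y) x 14 (its z) mm, 18 g: yellow plastic cassette below, cream wax with two dark pink tissue spots on top, the yellow showing as a border around it (+z, upward at the start). The point is its very centre, 7 mm above its underside. This is the one to be looked at; it starts in the lowest layer, mostly covered
- block_green_mid (a point): paraffin tissue block, a box 40 (its x) x 28 (its y) x 14 (its z) mm, 18 g: green plastic cassette below, cream wax with two dark pink tissue spots on top, the green showing as a border around it (+z, upward at the start). The point is its very centre, 7 mm above its underside
- block_red_mid (a point): paraffin tissue block, a box 40 (its x) x 28 (its y) x 14 (its z) mm, 18 g: red plastic cassette below, cream wax with two dark pink tissue spots on top, the red showing as a border around it (+z, upward at the start). The point is its very centre, 7 mm above its underside
- block_white_mid (a point): paraffin tissue block, a box 40 (its x) x 28 (its y) x 14 (its z) mm, 18 g: white plastic cassette below, cream wax with two dark pink tissue spots on top, the white showing as a border around it (+z, upward at the start). The point is its very centre, 7 mm above its underside
- block_grey_mid (a point): paraffin tissue block, a box 40 (its x) x 28 (its y) x 14 (its z) mm, 18 g: grey plastic cassette below, cream wax with two dark pink tissue spots on top, the grey showing as a border around it (+z, upward at the start). The point is its very centre, 7 mm above its underside
- lens: reading lens with a straight handle, lying flat on the bench, 160 g. Origin on its underside, below the balance point; +x along the handle to the lens, z up. Black battery handle, 20 wide (y) x 20 mm tall with flat sides, from x = -77 to +38 mm; then a neck; then the round lens in a steel frame, 80 mm across, 14 mm thick, centred at x = +88 mm
- lens_grip (a point): on the lens's handle: the balance point, in the middle of the handle's width and height, 10 mm above its underside; axes as the lens
- lens_glass (a point): centre of the lens's glass, 88 mm along +x and 3 mm lower than lens_grip, half-way through the frame's thickness (7 mm above the underside); z is the lens's axis
- stand: lamp stand behind the tray, fixed: dark foot 120 x 150 x 14 mm, chrome rod 12 mm thick upright above the origin (foot's underside), small white lamp at the top, 310 mm tall
- collar: red stop collar clamped on the stand's rod, 28 mm across, 10 mm high; its height shows the lens's working height. Origin at its centre; z up
- collar_mark (a point): centre of the red collar, on the rod's axis, half-way up the collar; z up. Its height (90 to 150 mm above the bench) is the one at which the centre of the lens's glass is to be held
- amber_bottle: amber glass bottle, 60 mm across, 130 tall, black cap; not part of the job, origin at its underside's centre
- sample_pot: clear sample pot with blue lid, 60 mm across, 70 tall; not part of the job, origin at its underside's centre
- beaker: open glass beaker, 68 mm across, 90 tall; not part of the job, origin at its underside's centre
- slide_box: flat blue and white slide box, 85 x 175 x 33 mm; not part of the job, origin at its underside's centre
- forceps: steel forceps lying on the bench, 140 mm long; not part of the job, origin at its middle

How it is judged (in metres and radians):
On the way, in this order (a step that is already met when the one before it is completed fails the run):
1. all six blocks lie flat on the tray's floor, wax up, at least 5 cm apart from middle to middle, while the lens still lies on the bench (z of block_blue_mid in the frame of tray_floor between 0.004 and 0.01 m and angle between each of block_blue_mid, block_yellow_mid, block_green_mid, block_red_mid, block_white_mid, block_grey_mid's own z axis and vertical below 0.2 rad and x of block_blue_mid in the frame of tray_floor between -0.121 and 0.121 m and y of block_blue_mid in the frame of tray_floor between -0.161 and 0.161 m and horizontal distance between block_blue_mid and block_yellow_mid above 0.048 m and horizontal distance between each of block_blue_mid, block_yellow_mid and block_green_mid above 0.048 m and horizontal distance between each of block_blue_mid, block_yellow_mid, block_green_mid and block_red_mid above 0.048 m and horizontal distance between each of block_blue_mid, block_yellow_mid, block_green_mid, block_red_mid and block_white_mid above 0.048 m and horizontal distance between each of block_blue_mid, block_yellow_mid, block_green_mid, block_red_mid, block_white_mid and block_grey_mid above 0.048 m and z of block_yellow_mid in the frame of tray_floor between 0.004 and 0.01 m and x of block_yellow_mid in the frame of tray_floor between -0.121 and 0.121 m and y of block_yellow_mid in the frame of tray_floor between -0.161 and 0.161 m and z of block_green_mid in the frame of tray_floor between 0.004 and 0.01 m and x of block_green_mid in the frame of tray_floor between -0.121 and 0.121 m and y of block_green_mid in the frame of tray_floor between -0.161 and 0.161 m and z of block_red_mid in the frame of tray_floor between 0.004 and 0.01 m and x of block_red_mid in the frame of tray_floor between -0.121 and 0.121 m and y of block_red_mid in the frame of tray_floor between -0.161 and 0.161 m and z of block_white_mid in the frame of tray_floor between 0.004 and 0.01 m and x of block_white_mid in the frame of tray_floor between -0.121 and 0.121 m and y of block_white_mid in the frame of tray_floor between -0.161 and 0.161 m and z of block_grey_mid in the frame of tray_floor between 0.004 and 0.01 m and x of block_grey_mid in the frame of tray_floor between -0.121 and 0.121 m and y of block_grey_mid in the frame of tray_floor between -0.161 and 0.161 m and height (world z) of lens below 0.02 m), for 0.2 s.
2. the lens is lifted off the bench in the fingers (height (world z) of lens above 0.04 m and contact force between lens and the fingers above 1 N), for 0.2 s.
At the end, for the whole second after the job is handed in: Lens still in the fingers by its handle, touching nothing else, still, level within 5 deg, glass centre within 12 mm of the yellow block's centre seen from above and 6 mm of the collar's height; all blocks flat on the tray floor, wax up within 11 deg, centres 48 mm or more apart (z of block_blue_mid in the frame of tray_floor between 0.004 and 0.01 m and angle between each of block_blue_mid, block_yellow_mid, block_green_mid, block_red_mid, block_white_mid, block_grey_mid's own z axis and vertical below 0.2 rad and x of block_blue_mid in the frame of tray_floor between -0.121 and 0.121 m and y of block_blue_mid in the frame of tray_floor between -0.161 and 0.161 m and horizontal distance between block_blue_mid and block_yellow_mid above 0.048 m and horizontal distance between each of block_blue_mid, block_yellow_mid and block_green_mid above 0.048 m and horizontal distance between each of block_blue_mid, block_yellow_mid, block_green_mid and block_red_mid above 0.048 m and horizontal distance between each of block_blue_mid, block_yellow_mid, block_green_mid, block_red_mid and block_white_mid above 0.048 m and horizontal distance between each of block_blue_mid, block_yellow_mid, block_green_mid, block_red_mid, block_white_mid and block_grey_mid above 0.048 m and z of block_yellow_mid in the frame of tray_floor between 0.004 and 0.01 m and x of block_yellow_mid in the frame of tray_floor between -0.121 and 0.121 m and y of block_yellow_mid in the frame of tray_floor between -0.161 and 0.161 m and z of block_green_mid in the frame of tray_floor between 0.004 and 0.01 m and x of block_green_mid in the frame of tray_floor between -0.121 and 0.121 m and y of block_green_mid in the frame of tray_floor between -0.161 and 0.161 m and z of block_red_mid in the frame of tray_floor between 0.004 and 0.01 m and x of block_red_mid in the frame of tray_floor between -0.121 and 0.121 m and y of block_red_mid in the frame of tray_floor between -0.161 and 0.161 m and z of block_white_mid in the frame of tray_floor between 0.004 and 0.01 m and x of block_white_mid in the frame of tray_floor between -0.121 and 0.121 m and y of block_white_mid in the frame of tray_floor between -0.161 and 0.161 m and z of block_grey_mid in the frame of tray_floor between 0.004 and 0.01 m and x of block_grey_mid in the frame of tray_floor between -0.121 and 0.121 m and y of block_grey_mid in the frame of tray_floor between -0.161 and 0.161 m and contact force between lens and the fingers above 1 N and distance between the grasp point and lens_grip below 0.065 m and z of lens_glass in the frame of collar_mark between -0.006 and 0.006 m and angle between lens_glass's own z axis and vertical below 0.09 rad and horizontal distance between lens_glass and block_yellow_mid below 0.012 m and linear speed of lens below 0.015 m/s and angular speed of lens below 0.15 rad/s and contact force between lens and stand below 0.2 N and contact force between lens and collar below 0.2 N); the arm keeps its last pose, push and grip.
It fails at once if another thing on the bench is moved by more than 20 mm (distance of any of amber_bottle, sample_pot, beaker, slide_box, forceps from where it was at the start of the episode above 0.02 m).
It fails at once if the red collar is shifted by more than 3 mm (distance of collar_mark from where it was at the start of the episode above 0.003 m).
It also fails if it takes over 72 s, if anything falls off the work surface, if the arm or the gripper's body presses on something with over 40 N, if the wrist force passes 120 N, or if a joint passes its speed limit or range.

## Working session

There is one attempt and no reset: what is moved stays moved. The work goes in short steps, Python scripts to look and compute and a shell command to move; the robot and the scene stay as the last step left them, time stands still between calls to the robot, and variables do not carry over. Pictures are saved under pics/ and viewed, about 8 in all and at most 12, crops included, and the job is handed in when it is done.

```bash
mkdir -p pics; ls; cat > h.py <<'E'
import numpy as np, cv2
from bench import r, optics, hand_in
from scipy.spatial.transform import Rotation as Ro
def cam(n):
    p=optics.camera_params(n); return np.array(p["camera_matrix"]),np.array(p["eye"]),p["orientation"]
def rot(o):
    o=np.array(o,float)
    return o if o.shape==(3,3) else Ro.from_euler('xyz',o,degrees=True).as_matrix()
def cloud(n,d):
    K,e,o=cam(n); v,u=np.mgrid[:384,:512]
    c=np.stack([(u-K[0,2])/K[0,0]*d,(v-K[1,2])/K[1,1]*d,d],-1)
    return c@rot(o).T+e
def shot(n,f=None,crop=None,sc=1):
    im,d=optics.snapshot(n)
    if f:
        a=im if crop is None else im[crop[1]:crop[3],crop[0]:crop[2]]
        cv2.imwrite('pics/'+f,cv2.resize(a,None,fx=sc,fy=sc,interpolation=cv2.INTER_CUBIC))
    return im,d,cloud(n,d)
E
python3 - <<'E'
from h import *
for n in ("top","side"):
    print(n,optics.camera_params(n))
    im,d,P=shot(n,n+'0.png',sc=1.5)
    for q in ["tray_floor","block_blue_mid","block_yellow_mid","block_green_mid","block_red_mid","block_white_mid","block_grey_mid","lens","lens_grip","lens_glass","collar_mark","stand","amber_bottle","sample_pot","beaker","slide_box","forceps"]:
        print(q,[(np.round(x["at"]).tolist(),round(x["score"],2)) for x in optics.search_frame(n,q)[:2]])
print(r.sense())
E
```

```text
pics
top {'camera_matrix': array([[378.75630653,   0.        , 254.62803821],
       [  0.        , 378.75630653, 192.46697806],
       [  0.        ,   0.        ,   1.        ]]), 'eye': array([ 517.50169255,  -52.24155096, 1273.44056313]), 'orientation': array([-176.11958317,    0.2718385 ,  -91.66581967])}
tray_floor [([537.0, 157.0, 36.0], 0.66)]
block_blue_mid []
block_yellow_mid [([566.0, 126.0, 28.0], 0.61)]
block_green_mid [([523.0, -287.0, 13.0], 0.47)]
block_red_mid [([566.0, 130.0, 29.0], 0.65), ([537.0, 159.0, 35.0], 0.39)]
block_white_mid [([564.0, 121.0, 29.0], 0.46)]
block_grey_mid [([554.0, 144.0, 47.0], 0.7), ([626.0, -495.0, 49.0], 0.24)]
lens [([523.0, -288.0, 11.0], 0.84), ([746.0, -184.0, 69.0], 0.22)]
lens_grip [([524.0, -289.0, 17.0], 0.84), ([624.0, -491.0, 48.0], 0.32)]
lens_glass [([525.0, -287.0, 16.0], 0.62)]
collar_mark [([794.0, 19.0, 98.0], 0.5)]
stand [([790.0, 10.0, 14.0], 0.96), ([522.0, -287.0, 11.0], 0.73)]
amber_bottle [([712.0, -309.0, 91.0], 0.81)]
sample_pot [([748.0, -181.0, 70.0], 0.5), ([709.0, -311.0, 92.0], 0.41)]
beaker []
slide_box [([5
[... 1138 characters left out ...]
485.0, 491.0, 6.0], 0.69)]
{'time': 1.8, 'joint_pos': array([-7.10129046e+01,  7.47112267e+00,  8.52701208e+01, -1.88077224e-04,
        8.72605329e+01, -4.89295249e+00]), 'qd': array([ 0.04034022,  0.10663349, -0.00512887, -0.05244294,  0.00169414,
        0.02014485]), 'joint_efforts': array([ 1.59613450e-03, -5.69303906e+01, -5.00848889e+01, -5.25394069e-05,
        1.31825291e-03,  2.29833211e-05]), 'tool_pos': array([ 242.91091824, -548.6184501 ,  209.17040455]), 'tcp_rot': array([ 1.79999964e+02,  1.78594396e-03, -6.61199431e+01]), 'ft_force': array([-0.48232981,  0.70670771,  0.36039803]), 'wrist_torque': array([-0.02607191,  0.02563097, -0.05220633]), 'finger_gap': 85.07941502190094}
```

```bash
python3 - <<'E'
import cv2,numpy as np
# work from stored full pics
t=cv2.imread('pics/top0.png'); s=cv2.imread('pics/side0.png')
from h import *
im,d,P=shot("top"); im2,d2,P2=shot("side")
np.savez('first.npz',im=im,d=d,P=P,im2=im2,d2=d2,P2=P2)
def uv(n,p):
    K,e,o=cam(n); c=rot(o).T@(np.array(p)-e); return (K@(c/c[2]))[:2]
print(uv("top",[555,144,40]),uv("side",[555,144,40]),uv("side",[793,15,120]))
a=uv("top",[555,144,40]).astype(int);b=uv("side",[555,144,40]).astype(int)
ca=cv2.resize(im[a[1]-32:a[1]+32,a[0]-42:a[0]+42],None,fx=4.6,fy=4.6,interpolation=cv2.INTER_CUBIC)
cb=cv2.resize(im2[b[1]-32:b[1]+32,b[0]-42:b[0]+42],None,fx=4.6,fy=4.6,interpolation=cv2.INTER_CUBIC)
print('crop origins',a-[42,32],b-[42,32])
top=cv2.resize(im,(386,290)); sd=cv2.resize(im2,(386,290))
cv2.imwrite('pics/m0.png',np.vstack([np.hstack([ca,cb])[:294,:772],np.hstack([top,sd])]))
E
```

```text
[195.86752596 208.37935732] [221.03194861 228.76349057] [201.24736145 165.63719194]
crop origins [153 176] [179 196]
```

View pics/m0.png

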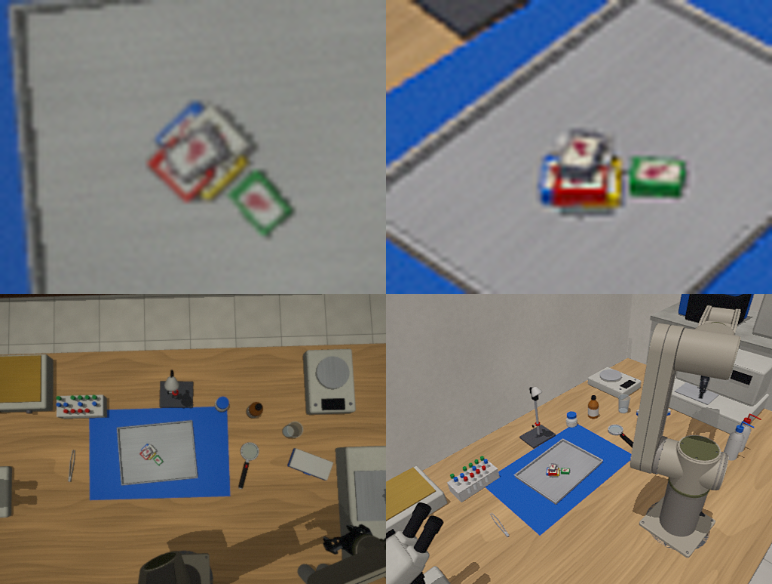

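```bash
cat > meas.py <<'E'
from h import *
z=np.load('first.npz')
im,P,im2,P2=z['im'],z['P'],z['im2'],z['P2']
def R(pts):
    c,s,a=cv2.minAreaRect(pts[:,:2].astype(np.float32)); return np.round(c,1),np.round(s,1),round(a,1)
for n,I,Q in(("top",im,P),("side",im2,P2)):
    hsv=cv2.cvtColor(I,cv2.COLOR_BGR2HSV).astype(int); H,S,V=hsv[...,0],hsv[...,1],hsv[...,2]
    mat=(H>100)&(H<120)&(S>150)&(abs(Q[...,2])<12)
    cs,_=cv2.findContours(mat.astype(np.uint8),cv2.RETR_CCOMP,cv2.CHAIN_APPROX_NONE)
    m=mat.astype(np.uint8); 
    reg=(abs(Q[...,0]-540)<200)&(abs(Q[...,1]-115)<230)
    t=((S<60)&reg).astype(np.uint8); t=cv2.morphologyEx(t,cv2.MORPH_OPEN,np.ones((3,3),np.uint8)); nl,l,st,_=cv2.connectedComponentsWithStats(t); k=1+np.argmax(st[1:,4])
    q=Q[l==k]; fl=q[:,2]; print(n,"tray",R(q),"z med",np.median(fl),np.std(fl[abs(fl-np.median(fl))<8]),q.min(0).round(),q.max(0).round())
    heap=(abs(Q[...,0]-550)<70)&(abs(Q[...,1]-140)<70)
    f0=np.median(fl)-5
    for lo,hi in((39,60),(27,37),(12,24)):
        w=heap&(Q[...,2]-f0>lo)&(Q[...,2]-f0<hi); print(lo,w.sum(),R(Q[w]) if w.sum()>4 else '')
    for nm,mk in dict(red=((H<8)|(H>172))&(S>150),yellow=(H>20)&(H<35)&(S>120),green=(H>45)&(H<85)&(S>100),blue=(H>100)&(H<125)&(S>110)).items():
        w=mk&heap; print(nm,w.sum(),R(Q[w]) if w.sum()>4 else '',np.median(Q[w],0).round() if w.any() else '')
    w=(Q[...,0]>770)&(Q[...,0]<830)&(abs(Q[...,1]-17)<45)&((H<8)|(H>172))&(S>130)&(Q[...,2]>50)
    print("collar",w.sum(),Q[w].mean(0).round(1),Q[w].min(0).round(),Q[w].max(0).round())
    w=(Q[...,0]>380)&(Q[...,0]<600)&(abs(Q[...,1]+290)<75)&(Q[...,2]>6)&(Q[...,2]<40)
    q=Q[w];print("lens",w.sum(),R(q)); mk=w&(V<70); q=Q[mk]; print("handle",mk.sum(),R(q),q[:,2].max(),np.median(q[:,2]))
E
python3 meas.py
python3 - <<'E'
from h import *
z=np.load('first.npz'); 
K,e,o=cam('top'); c=rot(o).T@(np.array([793,15,120])-e);a=(K@(c/c[2]))[:2].astype(int)
K,e,o=cam('top'); c=rot(o).T@(np.array([490,-290,10])-e);l=(K@(c/c[2]))[:2].astype(int)
f=lambda i,x,y,w,h:cv2.resize(i[y:y+h,x:x+w],(390,290),interpolation=cv2.INTER_CUBIC)
b=[201,165]; g=[195,208]; h=[221,229]
cv2.imwrite('pics/m1.png',np.vstack([np.hstack([f(z['im'],g[0]-20,g[1]-15,40,30),f(z['im2'],h[0]-20,h[1]-15,40,30)]),np.hstack([f(z['im2'],b[0]-40,b[1]-30,80,60),f(z['im'],l[0]-40,l[1]-30,80,60)])]))
print(g[0]-20,g[1]-15,h[0]-20,h[1]-15,l)
E
```

```text
top tray (array([550.7, 108.4]), array([253.4, 334.8]), 3.9) z med 6.63734402751038 2.5739193418100044 [415. -66.  -2.] [ 686.  282. 1273.]
39 111 (array([553.7, 145.8]), array([28.5, 39.4]), 31.0)
27 103 (array([553.8, 145.4]), array([39.6, 60.7]), 41.6)
12 183 (array([540.6, 138.5]), array([118.5,  48.2]), 40.5)
red 7 (array([542.2, 157.8]), array([37.4, 21. ]), 50.4) [540. 152.  32.]
yellow 19 (array([535.2, 129.1]), array([ 5.3, 37.2]), 43.3) [536. 127.  18.]
green 19 (array([517.8, 103.9]), array([37.5, 24.4]), 39.3) [529. 107.  19.]
blue 8 (array([582.6, 154.9]), array([ 4.7, 18.5]), 36.6) [585. 151.  20.]
collar 44 [794.3  16.  101.6] [785.   4.  88.] [816.  29. 296.]
lens 732 (array([ 490. , -289.6]), array([149.3, 219. ]), 89.7)
handle 206 (array([ 441.7, -269.5]), array([ 20.8, 113.9]), 73.4) 27.044414976558983 20.25703066270637
side tray (array([556.3, 108.3]), array([276.6, 338.5]), 3.8) z med 4.746084054121184 2.742830823681143 [408. -67.  -5.] [704. 283.  50.]
39 80 (array([550.5, 145.7]), array([30., 44.]), 29.6)
27 70 (array([550.7, 146.2]), array([38.8, 63.9]), 40.6)
12 143 (array([533.7, 132.3]), array([104. ,  57.3]), 46.9)
red 45 (array([547.5, 155. ]), array([38.6, 44.8]), 46.4) [536. 167.  29.]
yellow 18 (array([538.6, 128.1]), array([ 7.2, 53.1]), 45.5) [526. 139.  16.]
green 44 (array([515.4, 104.6]), array([38.9, 32.1]), 40.7) [511. 113.  14.]
blue 10 (array([576.3, 159.1]), array([ 7.6, 49.1]), 47.5) [562. 173.  17.]
collar 21 [790.7  22.8  94.5] [778.  11.  87.] [811.  31.  99.]
lens 327 (array([ 500. , -287.9]), array([206.6, 127.3]), 3.2)
handle 104 (array([ 447. , -268.9]), array([ 20.7, 108.3]), 74.9) 24.89606796979183 16.55784356364336
175 193 201 214 [328 224]
```

View pics/m1.png

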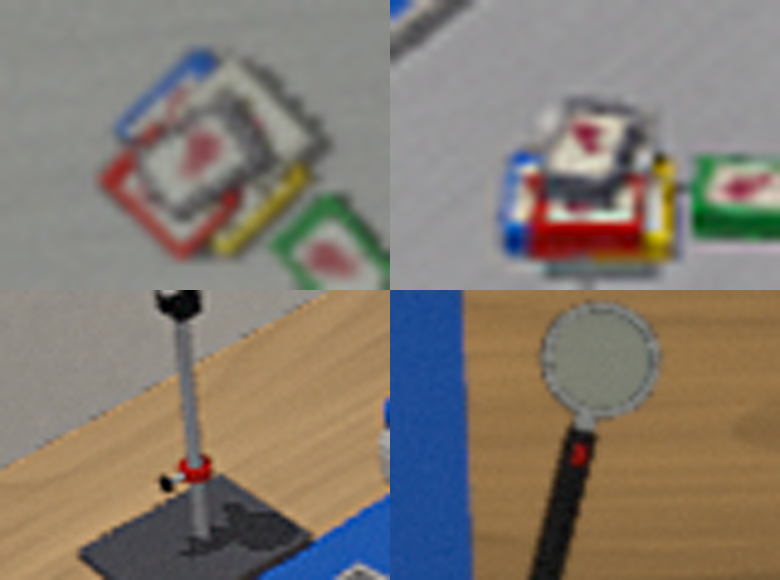

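```bash
cat > to.py <<'E'
import sys
from h import *
# usage: to.py x y z jawangle  -> tool-frame shift left to go, from the measured pose
s=r.sense(); p=s['tool_pos']; R=rot(s['tcp_rot']); yaw=s['tcp_rot'][2]
g=[float(a) for a in sys.argv[1:5]]
if len(g)<4: g.append(yaw)
t=(yaw-g[3]+90)%180-90
R2=Ro.from_euler('xyz',[180,0,yaw-t],degrees=True).as_matrix()
d=np.array(g[:3])-p
print('t',round(s['time'],2),'pos',p.round(1),'rot',s['tcp_rot'].round(1),'gap',round(s['finger_gap'],1),'q',s['joint_pos'].round(0)); print('turn',round(t,1),'tool shift after turn',(R2.T@d).round(1),'dist',np.linalg.norm(d).round(1))
E
python3 -m pendant '[[0.65,0,0,0,-8.5],[0.65,0,0,0,-8.5],[0.65,0,0,0,-8.5],[0.65,0,0,0,-8.5],[0.65,0,0,0,-8.5],[0.65,0,0,0,-8.5],[0.65,0,0,0,-8.5],[0.65,0,0,0,-8.5],[0.65,0,0,0,-8.5],[0.65,0,0,0,-8.5]]' 30
python3 -m pendant '[[0.65,0,0,0,-6],[0.65,0,0,0,-6],[0.65,39,-27,0,0],[0.65,39,-27,0,0],[0.65,39,-27,0,0],[0.65,39,-27,0,0],[0.65,39,-27,0,0],[0.65,39,-27,0,0],[0.65,39,-27,0,0],[0.65,39,-27,0,0]]'
python3 to.py 553 146 110 31
```

```text
time: 2.9
tool_pos: [242.9, -548.6, 209.2]
tcp_rot: [-180.0, 0.0, 19.2]
ft_force: [0.1, 0.1, 0.2]
finger_gap: 55.6
time: 3.9
tool_pos: [400.3, -201.4, 209.5]
tcp_rot: [179.9, -0.0, 30.9]
ft_force: [1.2, -0.5, -0.5]
finger_gap: 55.6
t 3.9 pos [ 400.3 -201.4  209.5] rot [179.9  -0.   30.9] gap 55.6 q [-33. -17. 108.   0.  89. -64.]
turn -0.1 tool shift after turn [ 309.8 -219.1   99.5] dist 392.3
```

```bash
python3 -m pendant '[[0.65,39,-27,5,0],[0.65,39,-27,12,0],[0.65,39,-27,14,0],[0.65,39,-27,14,0],[0.65,39,-27,14,0],[0.65,39,-27,14,0],[0.65,39,-27,14,0],[0.65,37,-27,12,0],[0.65,0,0,0,0]]'
python3 to.py 552.5 146 36 31
python3 - <<'E'
from h import *
im,d,P=shot("top"); im2,d2,P2=shot("side")
a=cv2.resize(im[178:238,155:235],(390,290),interpolation=cv2.INTER_CUBIC);b=cv2.resize(im2[185:257,173:269],(390,290),interpolation=cv2.INTER_CUBIC)
cv2.imwrite('pics/m2.png',np.hstack([a,b]))
E
```

```text
time: 4.8
tool_pos: [554.4, 146.1, 107.2]
tcp_rot: [-179.8, 0.1, 31.1]
ft_force: [-1.3, -0.5, 0.9]
finger_gap: 55.3
t 4.8 pos [554.4 146.1 107.2] rot [-1.798e+02  1.000e-01  3.110e+01] gap 55.3 q [ 10.   8.  96.   0.  77. -22.]
turn 0.1 tool shift after turn [-1.7 -0.9 71.2] dist 71.3
```

View pics/m2.png

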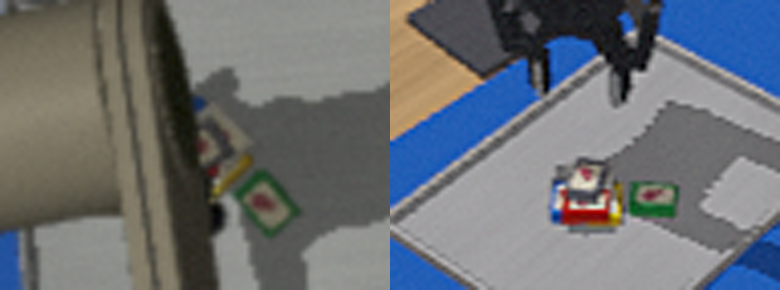

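```bash
python3 -m pendant '[[0.65,-1.5,-1,25,0],[0.65,0,0,25,0],[0.65,0,0,15,0],[0.65,0,0,6,0],[0,0,0,0,0],[0,0,0,0,0],[0,0,0,0,0],[0,0,0,0,0]]'
python3 -m pendant '[[0,0,0,-10,0],[0,0,0,-20,0],[0,0,0,-20,0],[0,0,0,0,0]]'; python3 to.py 615 40 83
```

```text
time: 5.7
tool_pos: [554.1, 141.6, 40.4]
tcp_rot: [180.0, -0.1, 30.9]
ft_force: [-0.3, 0.0, -0.5]
finger_gap: 0.7
time: 6.1
tool_pos: [556.0, 142.0, 93.7]
tcp_rot: [179.9, -0.4, 30.9]
ft_force: [-0.1, 0.1, 0.3]
finger_gap: 0.1
t 6.1 pos [556.  142.   93.7] rot [179.9  -0.4  30.9] gap 0.1 q [  9.   8.  97.   0.  75. -22.]
turn 0.0 tool shift after turn [ -1.8 117.8  10.7] dist 118.3
```

```bash
python3 to.py 553 146 93
python3 - <<'E'
from h import *
im,d,P=shot("top"); im2,d2,P2=shot("side")
np.savez('l.npz',im=im,P=P,im2=im2,P2=P2)
a=cv2.resize(im[178:238,155:235],(390,290),interpolation=cv2.INTER_CUBIC);b=cv2.resize(im2[190:250,181:261],(390,290),interpolation=cv2.INTER_CUBIC)
cv2.imwrite('pics/m3.png',np.hstack([a,b]))
E
```

```text
t 6.1 pos [556.  142.   93.7] rot [179.9  -0.4  30.9] gap 0.1 q [  9.   8.  97.   0.  75. -22.]
turn 0.0 tool shift after turn [-0.6 -5.   0.7] dist 5.1
```

View pics/m3.png

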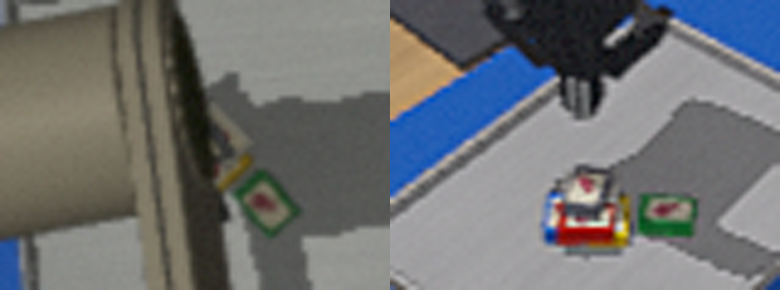

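```bash
python3 -m pendant '[[0.65,0,-4,0,0],[0.65,0,0,0,0],[0.65,0,0,0,0]]'; python3 to.py 552.5 146 33
python3 - <<'E'
from h import *
def uv(n,p):
    K,e,o=cam(n); c=rot(o).T@(np.array(p)-e); return (K@(c/c[2]))[:2]
print(uv('side',[556,142,93.7]))
E
```

```text
time: 6.5
tool_pos: [550.4, 145.0, 88.2]
tcp_rot: [-180.0, 0.1, 30.9]
ft_force: [0.3, -0.3, -0.1]
finger_gap: 43.5
t 6.5 pos [550.4 145.   88.2] rot [-1.80e+02  1.00e-01  3.09e+01] gap 43.5 q [ 10.   8.  98.   0.  74. -21.]
turn 0.0 tool shift after turn [ 2.4  0.2 55.2] dist 55.2
[220.45678353 216.74360841]
```

```bash
python3 - <<'E'
from h import *
z=np.load('l.npz'); P=z['P2'];im=z['im2']
for v in range(206,222): print(v,[(im[v,u].sum()//3,*P[v,u].round().astype(int)) for u in (218,219,220,221)])
E
```

```text
206 [(np.uint64(110), np.int64(553), np.int64(152), np.int64(150)), (np.uint64(45), np.int64(550), np.int64(150), np.int64(150)), (np.uint64(50), np.int64(548), np.int64(148), np.int64(150)), (np.uint64(41), np.int64(543), np.int64(148), np.int64(153))]
207 [(np.uint64(106), np.int64(551), np.int64(154), np.int64(148)), (np.uint64(71), np.int64(550), np.int64(151), np.int64(147)), (np.uint64(113), np.int64(544), np.int64(151), np.int64(150)), (np.uint64(100), np.int64(545), np.int64(147), np.int64(147))]
208 [(np.uint64(102), np.int64(550), np.int64(155), np.int64(145)), (np.uint64(64), np.int64(550), np.int64(151), np.int64(142)), (np.uint64(108), np.int64(544), np.int64(152), np.int64(147)), (np.uint64(98), np.int64(546), np.int64(146), np.int64(141))]
209 [(np.uint64(109), np.int64(554), np.int64(152), np.int64(136)), (np.uint64(76), np.int64(551), np.int64(151), np.int64(137)), (np.uint64(105), np.int64(547), np.int64(149), np.int64(138)), (np.uint64(99), np.int64(545), np.int64(147), np.int64(138))]
210 [(np.uint64(110), np.int64(553), np.int64(153), np.int64(133)), (np.uint64(5
[... 2210 characters left out ...]
, np.int64(91), np.int64(2)), (np.uint64(159), np.int64(627), np.int64(89), np.int64(2)), (np.uint64(158), np.int64(620), np.int64(89), np.int64(7)), (np.uint64(157), np.int64(617), np.int64(87), np.int64(7))]
220 [(np.uint64(159), np.int64(623), np.int64(97), np.int64(6)), (np.uint64(156), np.int64(624), np.int64(92), np.int64(2)), (np.uint64(158), np.int64(619), np.int64(91), np.int64(4)), (np.uint64(157), np.int64(618), np.int64(87), np.int64(2))]
221 [(np.uint64(159), np.int64(621), np.int64(99), np.int64(3)), (np.uint64(157), np.int64(622), np.int64(94), np.int64(-1)), (np.uint64(158), np.int64(618), np.int64(92), np.int64(0)), (np.uint64(158), np.int64(615), np.int64(90), np.int64(1))]
```

```bash
python3 -m pendant '[[0,2,0,0,0],[0,0,0,0,0],[0,0,0,0,0],[0,0,0,0,0]]'; python3 - <<'E'
from h import *
im,d,P=shot('side')
print(r.sense()['tool_pos'],r.sense()['finger_gap'])
w=(abs(P[...,0]-553)<45)&(abs(P[...,1]-146)<45)&(P[...,2]>65)&(P[...,2]<400)
q=P[w]
for lo in range(70,160,6):
    s=q[(q[:,2]>=lo)&(q[:,2]<lo+6)]
    if len(s): print(lo,len(s),s.mean(0).round(),s.min(0).round(),s.max(0).round())
E
```

```text
time: 6.9
tool_pos: [552.9, 145.9, 89.1]
tcp_rot: [-180.0, 0.0, 30.9]
ft_force: [-0.3, -0.4, 0.5]
finger_gap: -0.3
[552.90867965 145.88958007  89.17790295] 0.05462945047056593
106 1 [542. 151. 112.] [542. 151. 112.] [542. 151. 112.]
112 5 [549. 152. 117.] [540. 144. 116.] [560. 157. 118.]
118 8 [546. 155. 120.] [539. 148. 118.] [555. 159. 124.]
124 15 [546. 151. 127.] [534. 137. 124.] [562. 158. 130.]
130 10 [543. 150. 133.] [539. 137. 131.] [554. 158. 136.]
136 13 [543. 153. 140.] [535. 143. 136.] [554. 161. 142.]
142 13 [547. 152. 145.] [536. 137. 142.] [557. 159. 148.]
148 13 [548. 154. 151.] [534. 147. 148.] [566. 162. 154.]
154 24 [548. 154. 158.] [524. 139. 155.] [578. 172. 160.]
```

```bash
python3 -m pendant '[[0.65,0,0,0,0],[0.65,0,0,0,0],[0.65,0,0,20,0],[0.65,0,0,25,0],[0.65,0,0,20,0],[0.65,0,0,8,0],[0.65,0,0,0,0]]';python3 -m pendant '[[0,0,0,0,0],[0,0,0,0,0],[0,0,0,0,0],[0,0,0,0,0]]'
```

```text
time: 7.65
tool_pos: [551.7, 145.7, 14.9]
tcp_rot: [-179.9, 0.1, 30.9]
ft_force: [-0.6, 0.7, -0.2]
finger_gap: 55.2
time: 8.05
tool_pos: [554.3, 146.2, 17.9]
tcp_rot: [179.9, -0.2, 30.9]
ft_force: [-0.7, 0.3, 5.9]
finger_gap: 26.8
```

```bash
python3 -m pendant '[[0,0,0,-10,0],[0,0,0,-15,0],[0,0,0,-15,0],[0,0,0,0,0],[0,0,0,0,0]]';python3 to.py 615 40 56
```

```text
time: 8.55
tool_pos: [553.7, 146.0, 57.3]
tcp_rot: [180.0, -0.1, 30.9]
ft_force: [0.0, -0.4, -0.2]
finger_gap: 26.9
t 8.55 pos [553.7 146.   57.3] rot [ 1.80e+02 -1.00e-01  3.09e+01] gap 26.9 q [ 10.  10.  99.  -0.  71. -21.]
turn 0.0 tool shift after turn [ -1.8 122.5   1.3] dist 122.5
```

```bash
python3 - <<'E'
from h import *
im,d,P=shot('side')
a=cv2.resize(im[170:254,169:281],(520,390),interpolation=cv2.INTER_CUBIC);cv2.imwrite('pics/m4.png',a)
E
```

```text
(no output)
```

View pics/m4.png

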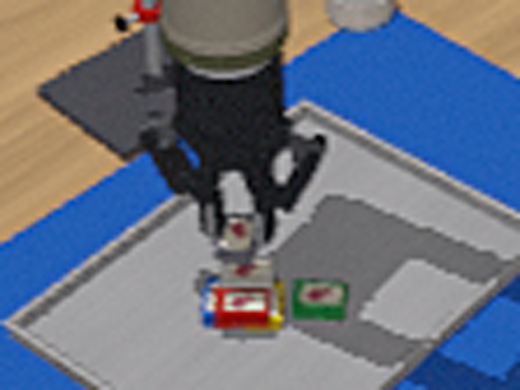

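```bash
python3 -m pendant '[[0,0,20,0,0],[0,0,40,0,0],[0,0,40,10,0],[0,-2,22,20,0],[0,0,0,20,0],[0,0,0,10,0],[0,0,0,0,0],[0,0,0,5.5,0],[0,0,0,0,0]]';python3 -m pendant '[[0,0,0,0,0],[0.5,0,0,0,0],[0.5,0,0,0,0],[0.5,0,0,-15,0],[0.5,0,0,-25,0],[0.8,0,0,-25,0],[0.8,0,0,0,0],[0.8,0,0,0,0]]'; python3 to.py 542 157 54 41.6
```

```text
time: 9.5
tool_pos: [613.9, 40.8, -9.1]
tcp_rot: [180.0, -0.0, 30.9]
ft_force: [0.6, 0.2, -1.3]
finger_gap: 26.9
time: 10.3
tool_pos: [615.0, 40.2, 57.7]
tcp_rot: [179.9, -0.2, 30.9]
ft_force: [0.9, -0.0, -0.4]
finger_gap: 68.2
t 10.3 pos [615.   40.2  57.7] rot [179.9  -0.2  30.9] gap 68.2 q [ -1.  16.  91.   0.  72. -32.]
turn -10.7 tool shift after turn [  23.  -135.8    3.7] dist 137.8
```

```bash
cat > lay.py <<'E'
import sys
from h import *
x,y,w=map(float,sys.argv[1:4])
for n in('top','side'):
    im,d,Q=shot(n); im=cv2.medianBlur(im,1)
    hsv=cv2.cvtColor(im,cv2.COLOR_BGR2HSV).astype(int)
    reg=(abs(Q[...,0]-x)<w)&(abs(Q[...,1]-y)<w)
    b=1.5 if n=='top' else 0
    for lo,hi in((40,52),(27,39),(12.5,25)):
        m=reg&(Q[...,2]-b>lo)&(Q[...,2]-b<hi); m=m.astype(np.uint8); k,l,st,c=cv2.connectedComponentsWithStats(m,connectivity=4)
        for i in range(1,k):
            if st[i,4]>25:
                q=Q[l==i]; c_,s_,a_=cv2.minAreaRect(q[:,:2].astype(np.float32)); print(n,lo,st[i,4],np.round(c_,1),np.round(s_,1),round(a_,1),'bgr',np.median(im[l==i],0))
E
python3 lay.py 552 146 60; python3 lay.py 615 40 40; python3 -c "
from h import *
print(r.sense()['tool_pos'])"
```

```text
top 27 104 [564.1 133. ] [38.1 28. ] 42.8 bgr [143.  152.5 155.5]
top 27 30 [538.4 144.8] [14.  29.4] 88.1 bgr [ 96.5 101.  142.5]
top 12.5 38 [538.  132.2] [14.1 37.6] 44.2 bgr [ 67.5 118.5 130. ]
top 12.5 100 [517.6 105.1] [39.4 28.1] 38.1 bgr [103.5 127.  109.5]
side 27 153 [551.5 144.6] [39.5 70.6] 40.1 bgr [155. 165. 177.]
side 12.5 74 [514.8 104.9] [38.9 33.2] 33.9 bgr [115.  140.5 129. ]
side 12.5 48 [532.8 145.7] [27.9 65.4] 3.8 bgr [ 28.  101.5 140.5]
side 12.5 62 [612.7  42.3] [29.4 44.4] 31.5 bgr [108.5 111.  123. ]
[612.78978472  40.16970435  54.5273586 ]
```

```bash
python3 -m pendant '[[0.8,0,0,0,-5.5],[0.8,0,0,0,-5.5],[0.8,4,-20,0,0],[0.8,8,-45,0,0],[0.8,8,-45,0,0],[0.8,5,-25,0,0],[0.8,0,0,0,0],[0.8,0,0,0,0],[0.8,0,0,0,0]]'; python3 to.py 541.7 157.5 3 42
```

```text
time: 11.4
tool_pos: [542.3, 157.0, 55.5]
tcp_rot: [180.0, 0.0, 41.8]
ft_force: [0.3, 0.6, 0.0]
finger_gap: 68.0
t 11.4 pos [542.3 157.   55.5] rot [180.    0.   41.8] gap 68.0 q [ 11.   9. 100.  -0.  71. -31.]
turn -0.2 tool shift after turn [-0.1 -0.8 52.5] dist 52.5
```

```bash
python3 -m pendant '[[0.8,0,0,15,0],[0.8,0,0,20,0],[0.8,0,0,15,0],[0.8,0,0,2,0],[0,0,0,0,0],[0,0,0,0,0],[0,0,0,0,0],[0,0,0,0,0]]';python3 -m pendant '[[0,0,0,-5,0],[0,0,0,-20,0],[0,0,0,-20,0],[0,0,0,0,0],[0,0,0,0,0]]'; python3 to.py 480 200 48
```

```text
time: 12.2
tool_pos: [543.1, 157.6, 4.6]
tcp_rot: [180.0, -0.1, 41.9]
ft_force: [-0.6, -0.2, -0.1]
finger_gap: 38.7
time: 12.7
tool_pos: [542.9, 157.6, 49.4]
tcp_rot: [179.9, -0.1, 41.9]
ft_force: [0.2, 0.2, -0.4]
finger_gap: 39.0
t 12.7 pos [542.9 157.6  49.4] rot [ 1.799e+02 -1.000e-01  4.190e+01] gap 39.0 q [ 11.  10. 100.   0.  70. -31.]
turn 0.0 tool shift after turn [-18.5 -73.6   1.4] dist 75.9
```

```bash
python3 -m pendant '[[0,-5,-20,0,0],[0,-8,-35,0,0],[0,-5,-19,15,0],[0,0,0,20,0],[0,0,0,15,0],[0,0,0,0,0],[0,0,0,8,0],[0,0,0,0,0]]';python3 -m pendant '[[0.65,0,0,0,0],[0.65,0,0,0,0],[0.65,0,0,-10,0],[0.8,0,0,-25,0],[0.8,0,0,-25,0],[0.8,0,0,0,0],[0.8,0,0,0,0]]'; python3 to.py 563.7 133 50 42; python3 lay.py 552 146 60
```

```text
time: 13.5
tool_pos: [479.7, 200.2, -9.7]
tcp_rot: [-180.0, 0.0, 41.8]
ft_force: [0.4, 0.2, 0.8]
finger_gap: 38.5
time: 14.2
tool_pos: [480.6, 200.8, 52.3]
tcp_rot: [179.9, -0.2, 41.9]
ft_force: [-0.7, -0.3, -1.0]
finger_gap: 68.4
t 14.2 pos [480.6 200.8  52.3] rot [179.9  -0.2  41.9] gap 68.4 q [ 17.   3. 107.   0.  70. -25.]
turn -0.1 tool shift after turn [ 16.4 106.    2.3] dist 107.3
top 27 107 [564.2 132.9] [38.6 28.1] 43.1 bgr [145. 155. 157.]
top 12.5 66 [568.9 156.3] [26.9 39.4] 44.0 bgr [148.5 120.  111.5]
top 12.5 71 [543.  136.8] [27.6 37.4] 42.3 bgr [103. 143. 154.]
top 12.5 100 [517.5 105. ] [39.  28.1] 38.8 bgr [ 72.5 102.5  87. ]
side 27 38 [558.  137.7] [38.2 17.6] 35.0 bgr [164.5 171.5 177. ]
side 12.5 114 [548.8 149.6] [57.9 40.6] 35.8 bgr [136. 142. 162.]
```

```bash
python3 -m pendant '[[0.8,4,24,0,0],[0.8,6,40,0,0],[0.8,7,42,0,0],[0.8,0,0,15,0],[0.8,0,0,20,0],[0.8,0,0,10.5,0],[0.8,0,0,2,0],[0,0,0,0,0],[0,0,0,0,0],[0,0,0,0,0]]';python3 -m pendant '[[0,0,0,0,0],[0,0,0,-5,0],[0,0,0,-20,0],[0,0,0,-20,0],[0,0,0,0,0],[0,0,0,0,0]]'; python3 to.py 620 118 48
```

```text
time: 15.3
tool_pos: [563.8, 133.3, 4.5]
tcp_rot: [179.9, -0.1, 41.9]
ft_force: [0.2, -0.0, -0.1]
finger_gap: 38.7
time: 15.9
tool_pos: [563.4, 133.0, 48.8]
tcp_rot: [180.0, -0.1, 41.9]
ft_force: [-0.9, 0.3, -0.6]
finger_gap: 39.1
t 15.9 pos [563.4 133.   48.8] rot [ 1.80e+02 -1.00e-01  4.19e+01] gap 39.1 q [  8.  12.  98.   0.  70. -34.]
turn 0.0 tool shift after turn [32.1 48.9  0.8] dist 58.5
```

```bash
python3 -m pendant '[[0,12,18,0,0],[0,14,21,0,0],[0,6,10,15,0],[0,0,0,20,0],[0,0,0,15,0],[0,0,0,0,0],[0,0,0,8,0],[0,0,0,0,0],[0.65,0,0,0,0],[0.65,0,0,0,0]]';python3 -m pendant '[[0.65,0,0,-10,0],[0.8,0,0,-25,0],[0.8,0,0,-25,8],[0.8,0,0,0,8],[0.8,0,0,0,8],[0.8,0,0,0,8],[0.8,0,0,0,8],[0.8,0,0,0,8],[0.8,0,0,0,8],[0.8,0,0,0,8]]'; python3 -m pendant '[[0.8,0,0,0,8],[0.8,0,0,0,8],[0.8,0,0,0,8],[0.8,0,0,0,0],[0.8,0,0,0,0]]'; python3 to.py 568 156.5 51 -46; python3 lay.py 568 125 100
```

```text
time: 16.9
tool_pos: [619.9, 117.9, -8.9]
tcp_rot: [180.0, -0.1, 41.9]
ft_force: [1.1, 0.0, -0.4]
finger_gap: 55.5
time: 17.9
tool_pos: [619.9, 117.8, 51.5]
tcp_rot: [-180.0, -0.1, -22.4]
ft_force: [0.1, 1.1, 0.2]
finger_gap: 68.4
time: 18.4
tool_pos: [619.7, 117.8, 51.0]
tcp_rot: [-180.0, -0.0, -45.9]
ft_force: [-0.1, 0.1, 0.5]
finger_gap: 68.2
t 18.4 pos [619.7 117.8  51. ] rot [-180.    -0.   -45.9] gap 68.2 q [ 6. 19. 89. -0. 72. 52.]
turn 0.1 tool shift after turn [-63.8  10.3   0. ] dist 64.6
top 12.5 95 [614.6  41.3] [27.6 38.7] 30.8 bgr [69. 74. 85.]
top 12.5 92 [568.3 155.9] [28.2 39. ] 38.5 bgr [139.5 112.5 118. ]
top 12.5 41 [537.9 143.3] [27.9 21.5] 43.0 bgr [117. 151. 159.]
top 12.5 92 [479.7 201.1] [38.5 28.6] 45.4 bgr [ 97. 101. 148.]
side 12.5 53 [610.9  43. ] [26.9 37.8] 35.7 bgr [ 95. 102. 109.]
side 12.5 67 [617.8 118.3] [39.7 30.4] 45.1 bgr [128. 136. 146.]
side 12.5 143 [553.1 146.8] [60.3 41.9] 38.4 bgr [144. 151. 173.]
side 12.5 74 [515.2 105.2] [38.3 38.3] 43.6 bgr [107. 130. 120.]
side 12.5 68 [477.6 201.3] [39.2 32. ] 42.8 bgr [ 85.   89.  180.5]
```

```bash
python3 -m pendant '[[0.8,-25,4,0,0],[0.8,-39,5,0,0],[0.8,0,0,20,0],[0.8,0,0,25,0],[0.8,0,0,12,0],[0.8,0,0,4,0],[0.8,0,0,0,0],[0,0,0,0,0],[0,0,0,0,0],[0,0,0,0,0]]';python3 -m pendant '[[0,0,0,0,0],[0,0,0,-5,0],[0,0,0,-15,0],[0,0,0,-20,0],[0,0,0,0,0],[0,0,0,0,0]]'; python3 to.py 600 212 30
```

```text
time: 19.5
tool_pos: [570.0, 157.8, -9.2]
tcp_rot: [-179.9, -0.1, -46.1]
ft_force: [-0.4, 0.0, 4.0]
finger_gap: 38.6
time: 20.1
tool_pos: [569.4, 157.8, 30.4]
tcp_rot: [-179.9, -0.1, -46.1]
ft_force: [-0.7, -0.1, -0.4]
finger_gap: 38.7
t 20.1 pos [569.4 157.8  30.4] rot [-1.799e+02 -1.000e-01 -4.610e+01] gap 38.7 q [11. 15. 96.  0. 69. 57.]
turn 0.0 tool shift after turn [-17.8 -59.6   0.4] dist 62.2
```

```bash
python3 -m pendant '[[0,-6,-20,0,0],[0,-9,-30,0,0],[0,-3,-10,15,0],[0,0,0,15,0],[0,0,0,0,0],[0,0,0,9.5,0],[0,0,0,0,0],[0.65,0,0,0,0],[0.65,0,0,0,0],[0.65,0,0,-10,0]]';python3 -m pendant '[[0.8,0,0,-20,6],[0.65,0,0,-20,0],[0.65,0,0,0,0],[0.65,0,0,0,0]]'; python3 to.py 516.8 105 40 -51.5; python3 lay.py 568 125 100
```

```text
time: 21.1
tool_pos: [598.0, 211.6, -1.4]
tcp_rot: [179.9, 0.1, -46.1]
ft_force: [-0.1, 1.0, -0.7]
finger_gap: 55.3
time: 21.5
tool_pos: [600.1, 212.4, 40.8]
tcp_rot: [-179.9, -0.0, -52.1]
ft_force: [-0.1, -0.2, -0.7]
finger_gap: 55.5
t 21.5 pos [600.1 212.4  40.8] rot [-179.9   -0.   -52.1] gap 55.5 q [15. 21. 88.  0. 71. 67.]
turn -0.6 tool shift after turn [ 32.2 132.1   0.8] dist 135.9
top 12.5 101 [620.  118.3] [38.4 26. ] 43.4 bgr [ 92. 102. 104.]
top 12.5 94 [614.5  41.1] [28.1 38.7] 32.7 bgr [120.5 122.5 141.5]
top 12.5 67 [594.3 208.2] [21.9 38.2] 45.2 bgr [87. 65. 79.]
top 12.5 100 [543.  136.9] [28.1 38.4] 41.7 bgr [ 72.5 108.5 120. ]
top 12.5 105 [517.  105.3] [39.5 27.8] 41.5 bgr [103. 128. 108.]
top 12.5 40 [480.9 194.6] [30.3 16.2] 41.6 bgr [ 92.  100.  143.5]
side 12.5 54 [609.9  43.5] [28.5 43.6] 29.4 bgr [139.  144.5 159.5]
side 12.5 64 [616.8 119. ] [39.4 32.2] 47.0 bgr [119.  127.  133.5]
side 12.5 78 [514.6 105.7] [38.1 35.1] 44.1 bgr [116.5 142.  127.5]
side 12.5 69 [540.3 136.5] [27.4 39.4] 44.7 bgr [ 69. 135. 152.]
side 12.5 65 [593.3 208.5] [27.5 40.2] 48.5 bgr [126.  99. 105.]
side 12.5 66 [478.  202.5] [39.1 30.9] 38.7 bgr [ 80.5  87.5 180. ]
```

```bash
python3 -m pendant '[[0.65,7,28,0,0],[0.65,12,47,0,0],[0.65,10,39,0,0],[0.65,5,18,10,0],[0.65,0,0,20,0],[0.65,0,0,15,0],[0.65,0,0,5,0],[0.65,0,0,0,0],[0,0,0,0,0],[0,0,0,0,0]]';python3 -m pendant '[[0,0,0,0,0],[0,0,0,0,0],[0,0,0,-5,0],[0,0,0,-15,0],[0,0,0,0,0],[0,0,0,0,0]]'; python3 to.py 480 80 10
```

```text
time: 22.6
tool_pos: [516.9, 104.7, -9.5]
tcp_rot: [-179.9, -0.0, -52.1]
ft_force: [-0.9, 0.7, 12.2]
finger_gap: 27.2
time: 23.2
tool_pos: [516.9, 104.4, 10.8]
tcp_rot: [-179.9, -0.1, -52.1]
ft_force: [-0.7, 0.2, 0.1]
finger_gap: 26.9
t 23.2 pos [516.9 104.4  10.8] rot [-1.799e+02 -1.000e-01 -5.210e+01] gap 26.9 q [  6.   7. 107.  -0.  65.  58.]
turn 0.0 tool shift after turn [-3.4 44.1  0.8] dist 44.3
```

```bash
python3 -m pendant '[[0,-1,15,0,0],[0,-2,21,0,0],[0,0,8,5,0],[0,0,0,10,0],[0,0,0,4,0],[0,0,0,0,0],[0.5,0,0,0,0],[0.5,0,0,0,0],[0.5,0,0,-15,0],[0.5,0,0,-25,0]]';python3 -m pendant '[[0.5,0,0,-40,0],[0.5,0,0,-30,0],[0.5,0,0,0,0],[0.5,0,0,0,0]]'; python3 lay.py 548 125 100
python3 - <<'E'
from h import *
for n in('top','side'):
    im,d,Q=shot(n); V=im.max(2)
    w=(Q[...,0]>370)&(Q[...,0]<600)&(abs(Q[...,1]+285)<60)&(Q[...,2]>7)&(Q[...,2]<40)
    mk=w&(V<75)
    q=Q[mk];c,s,a=cv2.minAreaRect(q[:,:2].astype(np.float32));print(n,'handle',mk.sum(),np.round(c,1),np.round(s,1),a, q[:,2].mean())
    g=w&(V>=75)&(Q[...,0]>478); q=Q[g]; print('lens med',np.median(q[:,0]),np.median(q[:,1]),cv2.minEnclosingCircle(q[:,:2].astype(np.float32)),q.min(0).round(),q.max(0).round(),np.median(q[:,2]))
    f=cv2.fitLine(Q[mk][:,:2].astype(np.float32),cv2.DIST_HUBER,0,.01,.01).ravel();print(f,np.degrees(np.arctan2(f[1],f[0])))
    hsv=cv2.cvtColor(im,cv2.COLOR_BGR2HSV).astype(int)
    w=(Q[...,0]>770)&(Q[...,0]<830)&(abs(Q[...,1]-17)<45)&((hsv[...,0]<8)|(hsv[...,0]>172))&(hsv[...,1]>110)&(Q[...,2]>70)&(Q[...,2]<170)
    v,u=np.nonzero(w); print('collar',w.sum(),u.min(),u.max(),v.min(),v.max(),Q[w].mean(0),np.percentile(Q[w],[5,50,95],axis=0).round(1).tolist())
    for q in('collar_mark','lens_glass'): print(optics.search_frame(n,q)[:2])
    if n=='side':
        x0,y0=int(u.mean())-20,int(v.mean())-15; print(x0,y0)
        cv2.imwrite('pics/col.png',np.hstack([cv2.resize(im[y0:y0+30,x0:x0+40],(390,290),interpolation=cv2.INTER_NEAREST),cv2.resize(im[195:255,165:245],(390,290),interpolation=cv2.INTER_CUBIC)]))
E
python3 to.py 447 -269 100 74
```

```text
time: 24.2
tool_pos: [477.6, 79.7, 29.0]
tcp_rot: [179.8, 0.1, -52.1]
ft_force: [0.2, 0.3, 0.9]
finger_gap: 42.8
time: 24.6
tool_pos: [480.3, 79.9, 101.3]
tcp_rot: [-179.9, -0.1, -52.1]
ft_force: [0.1, 0.5, -1.1]
finger_gap: 42.7
top 12.5 101 [620.  118.2] [38.8 26.1] 43.1 bgr [143. 152. 153.]
top 12.5 96 [614.7  41.3] [28.2 38.8] 32.9 bgr [118.  119.5 136. ]
top 12.5 94 [595.7 209.9] [28.2 37.9] 44.1 bgr [147. 115. 124.]
top 12.5 87 [542.7 136.9] [26.4 39.4] 38.6 bgr [ 99. 146. 157.]
side 12.5 59 [609.9  43.7] [29.4 38.6] 42.0 bgr [137. 141. 156.]
side 12.5 67 [616.7 118.9] [39.6 29.8] 47.7 bgr [166. 174. 183.]
side 12.5 70 [540.8 137.9] [24.3 44.8] 45.9 bgr [ 98.  170.5 192. ]
side 12.5 79 [477.4  79.9] [38.1 33.2] 43.1 bgr [ 83. 127.  91.]
side 12.5 62 [593.9 210. ] [24.1 41.5] 49.9 bgr [176.5 148.  161.5]
side 12.5 89 [477.1 201.5] [40.4 31.2] 40.6 bgr [ 75.  84. 176.]
top handle 209 [ 441.7 -269.5] [ 20.6 113.9] 73.48505401611328 19.971541917269253
lens med 543.3614803884931 -298.53915713536804 ((537.7008056640625, -281.8221740722656), 59.367061614990234) [ 478. -338.    7.] [ 5
[... 357 characters left out ...]
-267.9] [ 20.8 117.3] 73.07005310058594 16.66561065692335
lens med 541.3262747078177 -298.3133854754773 ((528.2039794921875, -305.4020080566406), 55.92634201049805) [ 479. -344.    7.] [ 584. -257.   26.] 10.804937021928822
[ 9.6506190e-01 -2.6202190e-01  4.3807471e+02 -2.6344965e+02] -15.190068
collar 24 198 204 169 174 [791.46164553  20.82295712  93.17286977] [[781.4, 10.9, 88.3], [790.3, 21.0, 93.4], [802.8, 28.2, 98.7]]
[{'at': [538.1, 140.1, 18.0], 'score': 0.26}]
[{'at': [513.1, -277.3, 9.3], 'score': 0.76}]
180 157
t 25.0 pos [478.9  79.7  99.9] rot [179.9   0.  -52.1] gap 42.5 q [  3.  -6. 110.  -0.  76.  56.]
turn 53.9 tool shift after turn [ 3.44e+02 -6.54e+01 -1.00e-01] dist 350.1
```

View pics/col.png

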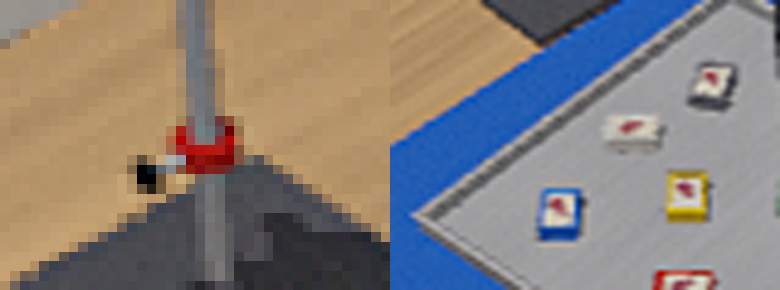

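```bash
python3 -m pendant '[[0.5,0,0,0,7.7],[0.5,0,0,0,7.7],[0.5,0,0,0,7.7],[0.5,0,0,0,7.7],[0.5,0,0,0,7.7],[0.5,0,0,0,7.7],[0.5,0,0,0,7.9],[0.5,25,-6,0,0],[0.5,45,-10,0,0],[0.5,45,-10,0,0]]';python3 -m pendant '[[0.5,45,-10,0,0],[0.5,45,-10,0,0],[0.5,45,-10,0,0],[0.5,45,-10,0,0],[0.5,35,-9,0,0],[0.5,15,-5,0,0],[0.5,0,0,30,0],[0.5,0,0,30,0],[0.5,0,0,0,0],[0.5,0,0,0,0]]'; python3 to.py 460 -274.5 -11 -106.3
```

```text
time: 26.0
tool_pos: [472.0, -38.7, 100.5]
tcp_rot: [180.0, 0.0, -106.1]
ft_force: [1.1, -0.1, 0.6]
finger_gap: 42.5
time: 27.0
tool_pos: [459.5, -272.9, 40.4]
tcp_rot: [179.9, 0.1, -106.2]
ft_force: [-0.7, 0.1, 0.7]
finger_gap: 42.3
t 27.0 pos [ 459.5 -272.9   40.4] rot [ 1.799e+02  1.000e-01 -1.062e+02] gap 42.3 q [-36.   6. 105.   0.  69.  70.]
turn 0.1 tool shift after turn [ 1.4 -1.  51.4] dist 51.4
```

```bash
python3 -m pendant '[[0.5,1.5,-1,20,0],[0.5,0,0,20,0],[0.5,0,0,8,0],[0.5,0,0,3,0],[0.5,0,0,0,0],[0,0,0,0,0],[0,0,0,0,0],[0,0,0,0,0],[0,0,0,0,0],[0,0,0,0,0]]' 70; python3 -m pendant '[[0,0,0,-5,0],[0,0,0,-15,0],[0,0,0,-25,0],[0,0,0,-25,0],[0,0,0,-25,0],[0,0,0,-10,0],[0,0,0,0,0],[0,0,0,0,0]]'; python3 to.py 457.5 161.7 95
```

```text
time: 28.0
tool_pos: [461.5, -276.3, -8.7]
tcp_rot: [-179.9, -0.0, -106.2]
ft_force: [-0.9, 1.3, 5.9]
finger_gap: 17.1
time: 28.8
tool_pos: [460.1, -275.4, 94.1]
tcp_rot: [180.0, 0.0, -106.2]
ft_force: [0.4, 0.1, -2.4]
finger_gap: 17.1
t 28.8 pos [ 460.1 -275.4   94.1] rot [ 180.     0.  -106.2] gap 17.1 q [-36.   3. 103.  -0.  75.  70.]
turn 0.0 tool shift after turn [-419.   124.6   -0.9] dist 437.1
```

```bash
python3 - <<'E'
from h import *
im,d,P=shot('side');im2,d2,P2=shot('top')
def uv(n,p):
    K,e,o=cam(n); c=rot(o).T@(np.array(p)-e); return (K@(c/c[2]))[:2]
a=uv('side',[500,-285,105]).astype(int);b=uv('top',[500,-285,105]).astype(int);print(a,b)
cv2.imwrite('pics/m6.png',np.hstack([cv2.resize(i[max(c[1]-45,0):c[1]+45,c[0]-60:c[0]+60],(390,290),interpolation=cv2.INTER_CUBIC) for i,c in((im,a),(im2,b))]))
for n,Q,I in(('side',P,im),('top',P2,im2)):
    w=(Q[...,0]>500)&(Q[...,0]<600)&(abs(Q[...,1]+295)<50)&(Q[...,2]>80)&(Q[...,2]<150); q=Q[w]; print(n,w.sum(),np.median(q,0),q.min(0),q.max(0)); A=np.c_[q[:,:2]-q[:,:2].mean(0),np.ones(len(q))]; print(np.linalg.lstsq(A,q[:,2],rcond=None)[0])
E
```

```text
[312 165] [332 221]
side 178 [ 544.96264898 -284.1470088   111.731447  ] [ 501.05934339 -336.26634241  100.32254489] [ 581.42972859 -256.48338323  120.59322708]
[ 3.46657901e-02 -2.83581848e-03  1.11447954e+02]
top 492 [ 546.67716406 -293.25438622  113.04874624] [ 501.91280135 -336.18660202  103.07472489] [ 581.37746651 -257.77842678  121.86866819]
[7.14929919e-03 4.22476193e-03 1.13136775e+02]
```

View pics/m6.png

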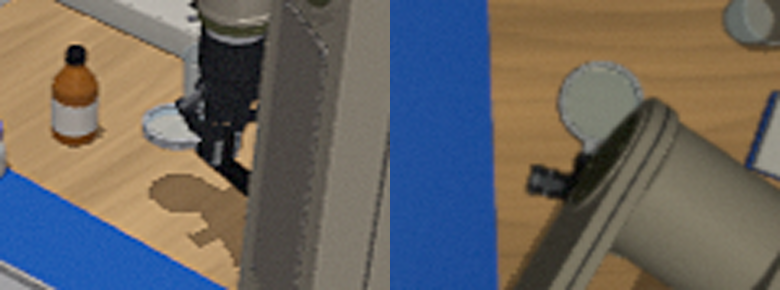

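```bash
python3 -m pendant '[[0,-19,6,0,0],[0,-19,6,0,0],[0,-38,11.3,0,0],[0,-38,11.3,0,0],[0,-38,11.3,0,0],[0,-38,11.3,0,0],[0,-38,11.3,0,0],[0,-38,11.3,0,0],[0,-38,11.3,0,0],[0,-38,11.3,0,0]]';python3 -m pendant '[[0,-38,11.3,0,0],[0,-20,5.5,0,0],[0,-14,4,5,0],[0,-5,1.5,5,0],[0,0,0,0,0],[0,0,0,0,0],[0,0,0,0,0],[0,0,0,0,0]]'; python3 to.py 457.5 161.7 75
cat > fin.py <<'E'
from h import *
s=r.sense(); print(s['time'],s['tool_pos'],s['tcp_rot'],s['finger_gap'],s['ft_force'])
for n in('top','side'):
    im,d,Q=shot(n)
    w=(Q[...,0]>490)&(Q[...,0]<600)&(abs(Q[...,1]-135)<60)&(Q[...,2]>75)&(Q[...,2]<125); q=Q[w]
    q=q[np.hypot(q[:,0]-542,q[:,1]-137)<48]
    A=np.c_[q[:,:2]-q[:,:2].mean(0),np.ones(len(q))]; k=np.linalg.lstsq(A,q[:,2],rcond=None)[0]
    print(n,len(q),'med',np.median(q,0).round(1),'bounds',np.percentile(q,[1,99],axis=0).round(1).tolist(),'circle',cv2.minEnclosingCircle(q[:,:2].astype(np.float32)),'plane',k.round(3))
    c=Q[(Q[...,0]>770)&(Q[...,0]<830)&(abs(Q[...,1]-17)<45)&(Q[...,2]>75)&(Q[...,2]<115)&(im[...,2]>1.8*im[...,1].astype(int))&(im[...,2]>90)]
    print('collar',len(c),c.mean(0).round(1),np.percentile(c[:,2],[5,50,95]).round(1) if len(c) else '')
    a=im[170:266,151:279] if n=='top' else im[160:256,155:283]
    cv2.imwrite(f'pics/f_{n}.png',cv2.resize(a,(390,292),interpolation=cv2.INTER_CUBIC))
cv2.imwrite('pics/f%d.png'%int(s['time']*10),np.hstack([cv2.imread('pics/f_top.png'),cv2.imread('pics/f_side.png')]))
E
python3 fin.py; ls pics
```

```text
time: 29.9
tool_pos: [456.4, 82.9, 93.3]
tcp_rot: [179.9, -0.0, -106.2]
ft_force: [0.9, 0.0, -1.6]
finger_gap: 17.8
time: 30.7
tool_pos: [458.1, 160.7, 84.9]
tcp_rot: [-180.0, 0.0, -106.3]
ft_force: [-0.1, -0.3, -1.8]
finger_gap: 17.2
t 30.7 pos [458.1 160.7  84.9] rot [-180.     0.  -106.3] gap 17.2 q [ 13.  -5. 111.  -0.  74. 120.]
turn 0.0 tool shift after turn [-0.8  0.8  9.9] dist 10.0
30.7 [458.0919338  160.72634792  84.90887259] [-1.79975671e+02  5.49315456e-03 -1.06292675e+02] 17.205622542091977 [-0.07354058 -0.2737375  -1.84229421]
top 558 med [540.4 137.4 105.2] bounds [[499.4, 99.0, 99.0], [578.6, 174.5, 112.5]] circle ((537.90234375, 137.64254760742188), 43.17455291748047) plane [1.00000e-03 1.20000e-02 1.05557e+02]
collar 25 [794.1  19.5  97.4] [ 94.1  97.4 101.4]
side 135 med [543.6 160.6 102.9] bounds [[512.0, 113.1, 91.2], [575.7, 177.4, 109.9]] circle ((542.3853149414062, 137.86868286132812), 42.957420349121094) plane [8.50000e-02 1.40000e-02 1.02748e+02]
collar 23 [791.2  21.7  94. ] [ 85.5  94.4 100.6]
col.png
f307.png
f_side.png
f_top.png
m0.png
m1.png
m2.png
m3.png
m4.png
m6.png
side0.png
top0.png
```

```bash
python3 - <<'E'
from h import *
z=np.load('first.npz')
t=np.linspace(0,2*np.pi,60)
def proj(n,p):
    K,e,o=cam(n); c=(p-e)@rot(o); return (c/c[:,2:])@K.T[:, :2]
P={'top':z['P'],'side':z['P2']};I={'top':z['im'],'side':z['im2']}
from scipy.optimize import minimize
obs={}
for n in P:
    Q=P[n];im=I[n].astype(int)
    w=(Q[...,0]>770)&(Q[...,0]<830)&(abs(Q[...,1]-17)<45)&(Q[...,2]>75)&(Q[...,2]<115)&(im[...,2]>1.6*im[...,1])&(im[...,2]>70)
    v,u=np.nonzero(w); obs[n]=np.array([(u.min()+u.max())/2,(v.min()+v.max())/2,u.mean(),v.mean()]); print(n,w.sum(),u.min(),u.max(),v.min(),v.max(),obs[n])
def pred(p,n):
    q=np.vstack([np.c_[p[0]+14*np.cos(t),p[1]+14*np.sin(t),np.full(60,p[2]+s)] for s in(-5,5)])
    a=proj(n,q); return np.r_[(a.min(0)+a.max(0))/2]
f=lambda p:sum(((pred(p,n)-obs[n][:2])**2).sum() for n in P)
for o in(0,2):
    f=lambda p:sum(((pred(p,n)-obs[n][o:o+2])**2).sum() for n in P)
    m=minimize(f,[793,16,92],method='Nelder-Mead'); print(m.x,m.fun)
E
```

```text
top 39 228 236 127 134 [232.         130.5        231.82051282 130.74358974]
side 28 198 204 169 174 [201.         171.5        200.92857143 172.03571429]
[796.03561615  16.70133259  92.03992984] 0.005374621448078298
[795.77472761  17.4326169   90.02355033] 0.0029858942425334675
```

```bash
python3 -m pendant '[[0,-0.7,-2.4,4,0],[0,0,0,4,0],[0,0,0,2,0],[0,0,0,0,0],[0,0,0,0,0],[0,0,0,0,0],[0,0,0,0,0]]'; python3 - <<'E'
from h import *
z=np.load('first.npz')
for n,k,in(('top','P'),('side','P2')):
    Q=z[k]; w=np.hypot(Q[...,0]-544.7,Q[...,1]+299.2)<28; a=Q[w][:,2]
    im,d,Q=shot(n); w=(np.hypot(Q[...,0]-542,Q[...,1]-137)<28)&(Q[...,2]>70); b=Q[w][:,2]
    print(n,len(a),np.median(a),a.mean(),len(b),np.median(b),b.mean())
E
python3 fin.py
```

```text
time: 31.5
tool_pos: [460.4, 161.6, 74.9]
tcp_rot: [-180.0, 0.0, -106.2]
ft_force: [-0.1, 0.3, -2.0]
finger_gap: 17.6
top 221 10.95469929005526 10.926896270044184 259 94.04864857142229 101.5160718401303
side 96 9.28460873388019 9.514347261363314 30 93.01259663290745 92.83353707216605
31.6 [460.36266096 161.56742015  74.85484715] [-1.79985552e+02  7.80486100e-03 -1.06214756e+02] 17.596094110572263 [ 0.07085322  0.36994742 -1.67362329]
top 550 med [543.  138.5  95.7] bounds [[499.4, 100.0, 88.8], [582.1, 175.0, 102.1]] circle ((539.0963134765625, 138.66302490234375), 44.442626953125) plane [-8.0000e-03  1.7000e-02  9.5658e+01]
collar 24 [793.7  19.8  97.5] [ 95.   97.2 101.3]
side 129 med [547.6 161.7  93.2] bounds [[512.6, 119.4, 82.3], [580.4, 178.2, 100.0]] circle ((543.1905517578125, 143.4027557373047), 40.66816329956055) plane [5.7000e-02 0.0000e+00 9.2897e+01]
collar 22 [792.1  21.   92.9] [87.4 92.5 97.6]
```

```bash
cp pics/f3*.png /tmp/; ls -t pics | head -3; cp "pics/$(ls -t pics | grep -E '^f[0-9]' | head -1)" pics/last.png
```

```text
f316.png
f_side.png
f_top.png
```

View pics/last.png

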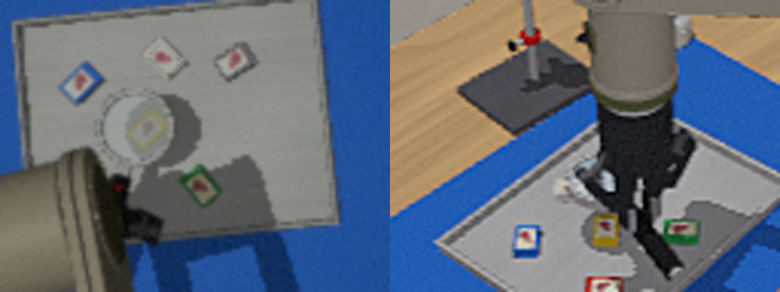

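```bash
python3 -m pendant '[[0,0,0,0,0],[0,0,0,0,0],[0,0,0,0,0]]'; python3 -c "
from bench import hand_in; print(hand_in())"
```

```text
time: 32.0
tool_pos: [460.3, 161.5, 74.7]
tcp_rot: [-180.0, 0.0, -106.2]
ft_force: [0.1, 0.6, -1.4]
finger_gap: 17.3
the job is handed in; nothing more can be done
None
```

I handed the job in at 32.0 s, with the lens held over the yellow block. The hand-in gave no verdict.

**Blocks:** I lifted grey, red, white, blue and green off one at a time and set them down apart. Yellow stayed where it was. Before I picked up the lens, the cameras showed all six flat on the tray floor, wax up. The closest two middles are about 77 mm apart. In the last pictures the arm hid red from the top camera, but red still showed in the side one.

**Lens:** It is gripped at its balance point.

| Check | Lens | Target | Limit |
|---|---|---|---|
| Position seen from above | about (542, 137.5) mm | yellow at about (542, 137) mm | 12 mm |
| Height of glass centre | 90.4 mm (depth images), 92 mm (arm's travel) | collar at 90–93 mm, depending on the method | 6 mm |
| Tilt | about 1° (top camera), about 3° (side camera, lens partly hidden) | level | 5° |

**What disagreed:**
- **Missed grasp:** the first attempt at grey closed on air. The real fingertips were about 15–20 mm higher than the reported tool point. I corrected for this and nothing moved.
- **Contact forces:** the highest contact force I read was about 12 N, with the fingertips lightly touching the tray floor at green.
- **Finger gap on the handle:** it read about 17 mm on the 20 mm handle. The grip was steady.

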